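# Clip the neck spanner back onto its snap hook

### The job

Pick up the neck spanner (black grip, eye at one end), push its eye in through the sprung gate of the snap hook that swings under the pipe stand's arm until the gate has snapped shut behind it, then lift the eye clear of the hook's nose and tug it straight back against the inside of the shut gate with a pull of 9 to 13 N for half a second, to be sure it is caught. Leave it hanging freely from the hook, at most swaying gently. Never load the gate with more than 13 N, do not ram or pry the hook (40 N at most), and leave the other things where they are.

Things in the scene. Friction and masses are not known exactly. Their poses are not given: they have to be found in the camera images.
- hook_basket (a point): Steel snap hook, an upright closed loop of 8 mm wire, 38 mm wide, 250 mm up. Point: centre of its round bottom (basket). x (level when it hangs straight): from gate side (front, towards the robot) to spine; z up the hook; y across. Wire centre line: basket radius 15 mm, inner bottom at z = -11 mm; nose at x = -15 mm, its top at z = +10 mm; spine at x = +15 mm, inner face +11 mm.
- hook_pin (a point): Pivot pin (along hook y) from which the hook hangs, 80 mm above hook_basket along the hook's z. The hook stays where it is left and swings fore and aft on this pin by some degrees, with a drag of about 0.5 N at the gate, until it meets a stop either way; how far it starts from its stops varies. Clevis and pipe clamp are above the pin.
- gate (a joint): Angle (rad) of the hook's sprung gate: 0 shut, grows as it swings inward (hook +x) about its hinge at the top of the front side, hook x = -15 mm, z = +54 mm; stop at 0.55; it cannot open outward. Opening it begins at about 3.5 N at its lower end and takes about 6 N at 0.45 rad.
- gate_tip (a point): Lower end of the gate, on its axis. The gate is a 7 mm round bar 41 mm long; shut, this end is at hook x = -15 mm, z = +13 mm just above the nose, the outer face at x = -18.5 mm, the inner face at x = -11.5 mm. It swings with the gate.
- spanner: Loose neck spanner, about 0.16 kg, about 202 mm long, lying flat. Origin under the middle of its grip. x runs from the C-shaped jaw (end x = -93 mm) to the hanging eye (end x = +109 mm), z normal to its flat. Black grip: 100 mm long (x), 24 mm wide (y), 20 mm thick (z). Eye: ring of 6 mm wire in the x-y plane at half thickness, centre x = +95 mm, hole 16 mm, 28 mm across.
- stand_top (a point): Pipe stand that carries the hook, screwed to the bench: this is the axis of its 25 mm post, 362 mm above the bench at the first elbow; the post drops straight down to a flange foot 100 mm across. From here the arm pipe runs 190 mm along this point's x, level, then about 180 mm along its -y, over the hook's pin. Its highest point is 390 mm above the bench.
- spanner_grip (a point): Middle of the spanner's black grip, half-way up its thickness (10 mm above the underside); axes as the spanner's. Centre of mass is within 10 mm of it.
- spanner_eye_end (a point): Centre of the wire at the far end of the spanner's eye, 106 mm from spanner_grip along the spanner's x: the part of the eye that is pushed through the gate and ends up in the basket. Axes as the spanner's.
- shower_head: Bystander: chrome shower head, 125 mm across, 92 mm high, on the belt; leave it alone. Origin under its centre.
- union_nut: Bystander: chrome hexagonal union nut, 32 mm across, 12 mm high; leave it alone. Origin under its centre.
- tape_spool: Bystander: flat spool of thread tape, 64 mm, 16 mm high; leave it alone. Origin under its centre.
- open_spanner: Bystander: flat open-ended spanner without an eye, 199 mm long, 34 mm wide, 5 mm thick; leave it alone. Origin under its centre, y along it.

How it is judged:
By the outcome, as a careful person would: the job done as asked, in the order asked, and still so for the second after the job is handed in, with the robot touching nothing.
It also fails if it takes over 72 s, if anything falls off the work surface, if the arm or the gripper's body presses on something with over 40 N, if the wrist force passes 120 N, or if a joint passes its speed limit or range.

### The arm

A 6-joint arm with a two-finger parallel gripper is mounted at the origin on a cart in front of the work surface, level with it; the furniture and walls round the work are solid. World frame = base frame: x ahead of the robot, y to its left, z up, the work surface at z = 0. Lengths are in m, angles in degrees, forces in N, time in s.
With the tool pointing down it reaches from about 0.425 to 0.925 m from the base axis. Payload 12.5 kg.
Tool frame: the origin (TCP) lies on the centre line of the jaws, within the pads' length; the fingertips stand 19 mm ahead of it and the grasp point (between the pads) is the TCP; z points along the fingers, y is the line along which they close (so a half turn about z gives the same grasp; the last joint's range is limited). The gripper opens to 85 mm and grips with 20 to 120 N. Pads are 22 mm wide; open, the fingers measure 114 mm over their backs; the gripper's body (76 mm by 85 mm) begins 54 mm behind the grasp point. The pads swing forward as they close: fully open they stand 13 mm farther back than shut.
Start: joints at [-76.524, 28.126, 89.318, -0, 62.55, -6.05], TCP at [0.209, -0.589, 0.25] pointing down, gripper open.
Joint ranges: [-177.58, 177.58], [-47.91, 125.51], [2.72, 160], [-65.01, 245.01], [3.68, 167.84], [-153.87, 153.87]. Speed limits (degrees/s): [127.2, 127.2, 159.86, 180, 180, 180].

### API

Orientations are given as a 3x3 rotation matrix whose columns are the frame's x, y, z axes.
In Python, from cell import arm, imaging gives the robot as it stands.
- The arm moves only by the tool jog_arm, never from a script. Its argument "steps" is a list of rows, each a list of 7 numbers: the closure, from -1 (fully open) to 1 (shut), then the shift along the world's x, y, z in mm, then the turn, a rotation vector about the world's x, y, z in degrees. A call has 1 to 20 rows; each row shifts and turns the commanded pose from where the row before left it; what a row does not reach is not made up. A row lasts 1/8 s, in which the tool goes at most 62.5 mm and 10.7 degrees, less where a joint would pass 70% of its speed; a pose out of reach is approached as far as the arm can. A call is refused whole if a number of a shift passes 62.5 or a number of a turn 10.7, either way. A call with a gripper value outside its range is refused whole. The fingers move at their own pace and stop on an object; "force" is the grip in N (left out, the last holds). Time passes only in rows, so rows that do not move let the fingers close. It gives the time, the measured TCP pose, the force, the opening and the grip force at its end, in the units of the state.
- arm.sense(): the state, without advancing time (a new reading comes with each control period).
- imaging.grab_frame(name): name is "scene" or "side" or "wrist"; returns the picture (420x560x3 uint8, red, green, blue); there is no depth.
- imaging.get_calibration(name): a dict with "fx", "fy", "cx", "cy" (pixels), "world_to_cam" (4x4, takes a point from world to camera coordinates). Camera axes: x right, y up, looking along -z (the intrinsics and any distortion apply to the point x, -y, -z); pixel columns grow to the right and rows downward; lengths in m; the calibration is good to about 2 mm. A picture is of the moment at which its call begins: read the wrist's pose just before it. get_calibration takes no time and is no camera call; for the wrist camera it gives the pose at the moment of the call.
- arm.sign_off(): hands the job in; it is judged then, once.
The state is a dict: "time_s": time; "joint_positions": joint angles; "dq": joint speeds; "tau": joint torques, N m; "eef_pos": TCP position; "tcp_rot": TCP orientation; "wrist_force": force on the tool from outside, world axes, zero at the start; "torque": the same for the moment, N m; "grip_width": finger opening in m; "finger_force": force on a finger pad.
Only numpy, scipy, OpenCV 4.12 (cv2) and the standard library are available. Lean on these libraries where they do the work, as an engineer would, in place of code of your own. Each camera call takes 0.05 s, during which the arm holds its last target. There are 200 camera calls.

## Working session

There is one attempt and no reset: what is moved stays moved. The work goes in short steps, Python scripts to look and compute and a tool call to move; the robot and the scene stay as the last step left them, time stands still between calls to the robot, and variables do not carry over. Pictures are saved under pics/ and viewed, at most 10 in all, crops included, and the job is handed in when it is done.

Besides the shell and the picture viewer there is one more tool, called after ">>>" as name(argument=value, ...) on one line, values as JSON. jog_arm: Moves the arm, as the interface text tells. Its arguments: {"type":"object","properties":{"steps":{"type":"array"},"force":{"type":"number"}},"required":["steps"]}

```bash
mkdir -p pics; ls; python3 - <<'E'
from cell import arm, imaging
import cv2, numpy as np
a=imaging.grab_frame("scene"); b=imaging.grab_frame("side")
np.save("pics/scene0.npy",a); np.save("pics/side0.npy",b)
cv2.imwrite("pics/a.png",cv2.cvtColor(a,cv2.COLOR_RGB2BGR));cv2.imwrite("pics/b.png",cv2.cvtColor(b,cv2.COLOR_RGB2BGR))
for n in("scene","side","wrist"):
    c=imaging.get_calibration(n);print(n,{k:(np.round(v,3).tolist()) for k,v in c.items() if not isinstance(v,str)})
print(arm.sense())
E
```

```text
pics
scene {'fx': 491.852, 'fy': 491.852, 'cx': 276.309, 'cy': 208.98, 'world_to_cam': [[-0.803, -0.597, 0.001, 0.379], [0.267, -0.357, 0.895, -0.371], [-0.534, 0.719, 0.446, -1.183], [0.0, 0.0, 0.0, 1.0]]}
side {'fx': 517.864, 'fy': 517.864, 'cx': 272.376, 'cy': 205.077, 'world_to_cam': [[0.994, -0.11, -0.019, -0.53], [0.061, 0.389, 0.919, -0.211], [-0.094, -0.915, 0.393, -2.006], [0.0, 0.0, 0.0, 1.0]]}
wrist {'fx': 300.81, 'fy': 300.81, 'cx': 284.349, 'cy': 207.823, 'world_to_cam': [[0.335, -0.942, -0.001, -0.626], [0.9, 0.32, -0.295, 0.037], [0.278, 0.098, 0.956, -0.379], [0.0, 0.0, 0.0, 1.0]]}
{'time_s': 0.1, 'joint_positions': array([-7.65226963e+01,  2.81598906e+01,  8.93465098e+01,  5.83323948e-04,
        6.25507734e+01, -6.04896954e+00]), 'dq': array([-0.0453739 , -0.07940429, -0.08436179,  0.08217965,  0.03257945,
       -0.06478057]), 'tau': array([ 5.50152981e-03, -6.19444013e+01, -2.62029040e+01,  1.48457076e-05,
        2.87795156e-03,  1.32046915e-05]), 'eef_pos': array([ 0.20889452, -0.58886047,  0.24979563]), 'tcp_rot': array([[ 9.42489906e-01,  3.34234538e-01, -2.23777940e-04],
       [ 3.34234594e-01, -9.42489411e-01,  9.72497234e-04],
       [ 1.14133825e-04, -9.91363156e-04, -9.99999502e-01]]), 'wrist_force': array([ 0.20039117, -0.39884618,  0.44112661]), 'torque': array([-0.02009039, -0.02677437, -0.01052149]), 'finger_force': 0.0, 'grip_width': 0.08550872645207111}
```

View pics/a.png

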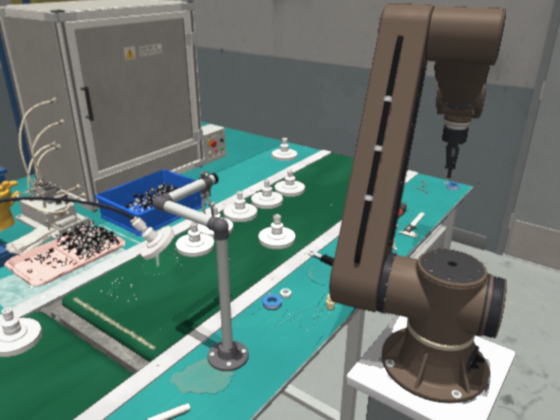

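View pics/b.png

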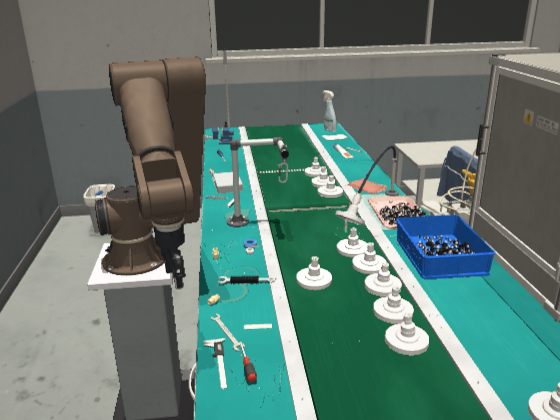

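```bash
cat > h.py <<'E'
from cell import arm, imaging
import cv2, numpy as np
def ray(c,u,v):
    W=np.array(c["world_to_cam"]);R=W[:3,:3];t=W[:3,3]
    d=np.array([(u-c["cx"])/c["fx"],-(v-c["cy"])/c["fy"],-1.])
    d=R.T@d; return -R.T@t,d/np.linalg.norm(d)
def onz(c,u,v,z):
    o,d=ray(c,u,v);return o+d*(z-o[2])/d[2]
def tri(c1,p1,c2,p2):
    o1,d1=ray(c1,*p1);o2,d2=ray(c2,*p2)
    s=np.linalg.lstsq(np.stack([d1,-d2],1),o2-o1,rcond=None)[0]
    a=o1+s[0]*d1;b=o2+s[1]*d2;return (a+b)/2,np.linalg.norm(a-b)
def proj(c,p):
    W=np.array(c["world_to_cam"]);q=W[:3,:3]@np.array(p)+W[:3,3]
    return c["cx"]+c["fx"]*q[0]/-q[2],c["cy"]-c["fy"]*q[1]/-q[2]
def save(n,a): cv2.imwrite(n,cv2.cvtColor(a,cv2.COLOR_RGB2BGR))
E
python3 - <<'E'
from h import *
print([k for k in imaging.get_calibration("scene")])
a=np.load("pics/scene0.npy");b=np.load("pics/side0.npy")
def crop(i,x,y,w,h,s): return cv2.resize(i[y:y+h,x:x+w],None,fx=s,fy=s,interpolation=cv2.INTER_CUBIC)
p=crop(a,145,165,100,75,4); q=crop(b,225,125,100,75,4); r=crop(b,205,260,100,50,4); s=crop(a,290,235,100,50,4)
save("pics/c.png",np.vstack([np.hstack([p,q]),np.hstack([s,r])]))
E
```

```text
['fx', 'fy', 'cx', 'cy', 'world_to_cam']
```

View pics/c.png

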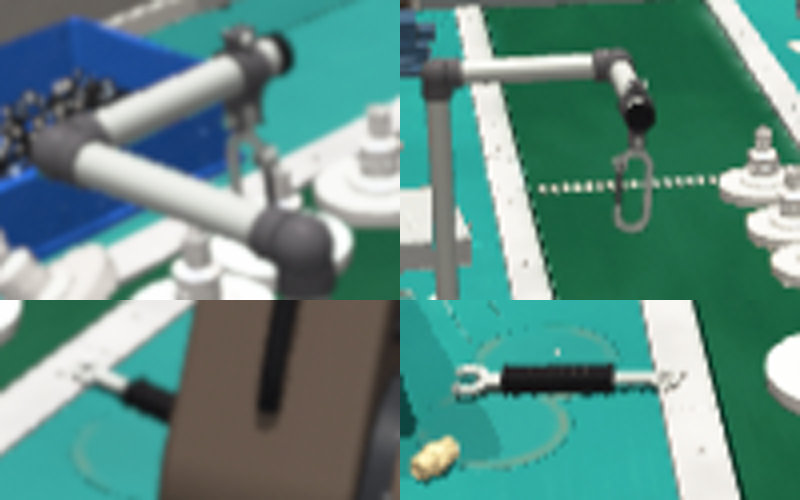

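```bash
python3 - <<'E'
from h import *
S=imaging.get_calibration("scene");D=imaging.get_calibration("side")
b=np.load("pics/side0.npy").astype(int)
m=(b.max(2)<45);m[:270]=0;m[:,:225]=0;m[292:]=0;m[:,275:]=0
ys,xs=np.where(m);print(len(xs),xs.mean(),ys.mean(),xs.min(),xs.max())
print("grip",onz(D,xs.mean(),ys.mean(),.012),onz(D,xs.min(),280,.01),onz(D,xs.max(),280,.01))
print("R end",onz(D,205+288/4,280,.01),"L end",onz(D,205+55/4,280,.01))
print("elbow1",tri(S,(145+292/4,165+235/4),D,(225+40/4,125+75/4)))
print("elbow2",tri(S,(145+70/4,165+148/4),D,(225+212/4,125+68/4)))
print("armend",tri(S,(145+283/4,165+55/4),D,(225+238/4,125+110/4)))
print("pin",tri(S,(145+247/4,165+125/4),D,(225+238/4,125+145/4)))
print("foot S",onz(S,228,354,0),"foot D",onz(D,238,220,0))
E
```

```text
158 243.72151898734177 279.60759493670884 230 257
grip [ 0.40669621 -0.2276806   0.012     ] [ 0.35841241 -0.22010438  0.01      ] [ 0.45324551 -0.23371404  0.01      ]
R end [ 0.5232566  -0.24376145  0.01      ] L end [ 0.31879029 -0.21441814  0.01      ]
elbow1 (array([0.41718369, 0.27920333, 0.36387291]), np.float64(0.005978175090402741))
elbow2 (array([0.5962496 , 0.27528967, 0.36269276]), np.float64(0.003915326129804629))
armend (array([0.59695206, 0.09899081, 0.36626247]), np.float64(0.007598433712976339))
pin (array([0.60210422, 0.1280755 , 0.32335021]), np.float64(0.0017375055356802847))
foot S [ 4.17947692e-01  2.72705973e-01 -1.11022302e-16] foot D [0.41240572 0.3051908  0.        ]
```

>>> jog_arm(steps=[[-1,13.4,24,-2,0,0,10.2],[-1,13.4,24,-2,0,0,10.2],[-1,13.4,24,-2,0,0,10.2],[-1,13.4,24,-2,0,0,10.2],[-1,13.4,24,-2,0,0,10.2],[-1,13.4,24,-2,0,0,10.2],[-1,13.4,24,-2,0,0,10.2],[-1,13.4,24,-2,0,0,10.2],[-1,13.4,24,-2,0,0,10.2],[-1,13.4,24,-2,0,0,10.2],[-1,13.4,24,-2,0,0,10.2],[-1,13.4,24,-2,0,0,10.2],[-1,13.4,24,-2,0,0,10.2],[-1,13.4,24,-2,0,0,10.2],[-1,13.4,24,-2,0,0,10.2],[-1,0,0,0,0,0,0]])

```text
time_s: 2.1
eef_pos: [0.4103, -0.2279, 0.2201]
tcp_rot: [[-0.992, 0.128, -0.0], [0.128, 0.992, 0.001], [0.001, 0.0, -1.0]]
wrist_force: [0.3, 0.1, 0.3]
grip_width: 0.0855
finger_force: 0.0
```

```bash
python3 - <<'E'
from h import *
s=arm.sense();print(s["time_s"],s["joint_positions"].round(2),s["eef_pos"].round(4),s["tcp_rot"].round(3).tolist())
c=imaging.get_calibration("wrist");a=imaging.grab_frame("wrist");save("pics/d.png",a);np.save("pics/w1.npy",a);np.save("pics/w1c.npy",c)
print("grip pred",proj(c,(.407,-.227,.01)),"eye",proj(c,(.51,-.242,.01)))
E
```

```text
2.1 [-3.7130e+01  1.7820e+01  1.1254e+02  1.0000e-02  4.9670e+01 -1.1981e+02] [ 0.4103 -0.2279  0.2201] [[-0.992, 0.128, -0.0], [0.128, 0.992, 0.001], [0.001, 0.0, -1.0]]
grip pred (np.float64(285.0182957185316), np.float64(180.11778272123348)) eye (np.float64(283.5143253022217), np.float64(263.3711817321108))
```

View pics/d.png

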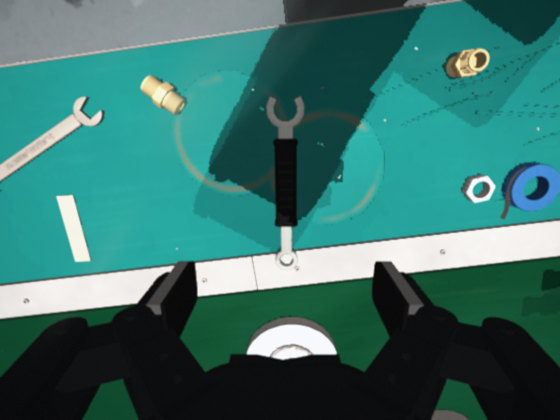

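```bash
python3 - <<'E'
from h import *
a=np.load("pics/w1.npy").astype(int);c=np.load("pics/w1c.npy",allow_pickle=True).item()
m=np.zeros(a.shape[:2],np.uint8);w=a[135:228,268:305];m[135:228,268:305]=(w.max(2)<48)&(abs(w[...,1]-w[...,0])<14)
m=cv2.morphologyEx(m,cv2.MORPH_OPEN,np.ones((3,3)))
ys,xs=np.where(m);r=cv2.minAreaRect(np.stack([xs,ys],1).astype(np.float32));print(r,len(xs))
g=onz(c,*r[0],.015);e=onz(c,287,259.5,.01);j=onz(c,285,97,.01)
print("grip",g,"eye ctr",e,"jaw end",j,np.linalg.norm(e-j),np.degrees(np.arctan2(*(e-g)[[1,0]])),np.linalg.norm((e-g)[:2]))
E
```

```text
((285.0, 182.0), (86.0, 22.0), 90.0) 1782
grip [ 0.4080679  -0.22716868  0.015     ] eye ctr [ 0.50533182 -0.23709764  0.01      ] jaw end [ 0.31969052 -0.21588322  0.01      ] 0.18684951800928384 -5.82871635233298 0.09776939523279195
```

>>> jog_arm(steps=[[-1,0,0.3,-40,0,0,0],[-1,0,0.3,-40,0,0,0],[-1,0,0.3,-40,0,0,0],[-1,0,0.3,-40,0,0,0.5],[-1,0,0.3,-26,0,0,0.4],[-1,0,0,-10,0,0,0],[0.3,0,0,0,0,0,0],[0.6,0,0,0,0,0,0],[1,0,0,0,0,0,0],[1,0,0,0,0,0,0],[1,0,0,0,0,0,0],[1,0,0,0,0,0,0]], force=80)

```text
time_s: 3.65
eef_pos: [0.4102, -0.2278, 0.0254]
tcp_rot: [[-0.993, 0.114, 0.001], [0.114, 0.993, -0.001], [-0.001, -0.001, -1.0]]
wrist_force: [-1.7, 0.1, 10.6]
grip_width: 0.0218
finger_force: 79.0
```

>>> jog_arm(steps=[[1,0,0,10,0,0,0],[1,0,0,25,0,0,0],[1,1,0,40,0,0,0],[1,2,15,40,0,0,0.6],[1,2,25,40,0,-3,0.6],[1,2,30,40,0,-4,0.6],[1,2,30,40,0,-4,0.6],[1,2,30,35,0,-4,0.6],[1,2,30,30,0,-4,0.6],[1,2,30,20,0,-4,0.6],[1,2,25,10,0,-4,0.6],[1,2,20,5,0,-3,0.6],[1,2,13,0,0,0,0.6],[1,0,0,0,0,0,0],[1,0,0,0,0,0,0]])

```text
time_s: 5.52
eef_pos: [0.4306, 0.0203, 0.3594]
tcp_rot: [[-0.867, -0.0, 0.499], [0.015, 1.0, 0.027], [-0.499, 0.031, -0.866]]
wrist_force: [0.1, -0.4, -1.7]
grip_width: 0.0217
finger_force: 79.1
```

```bash
python3 - <<'E'
from h import *
s=arm.sense();print(s["time_s"],s["joint_positions"].round(2),s["eef_pos"].round(4),s["tcp_rot"].round(3).tolist(),s["wrist_force"].round(2),s["torque"].round(3))
c=imaging.get_calibration("wrist");a=imaging.grab_frame("wrist");save("pics/e.png",a);np.save("pics/w2.npy",a);np.save("pics/w2c.npy",c)
print("basket",proj(c,(.6,.128,.25)),"pin",proj(c,(.6,.128,.33)))
E
```

```text
5.525 [  -9.6    -4.41  120.22   10.92   35.31 -106.43] [0.4306 0.0203 0.3594] [[-0.867, -0.0, 0.499], [0.015, 1.0, 0.027], [-0.499, 0.031, -0.866]] [ 0.07 -0.37 -1.71] [-0.029  0.433  0.006]
basket (np.float64(377.27844056744135), np.float64(267.6854248361291)) pin (np.float64(397.62725887386443), np.float64(340.97403083627))
```

View pics/e.png

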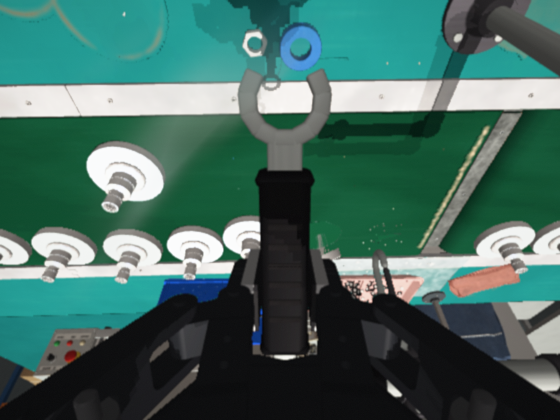

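>>> jog_arm(steps=[[1,10,-20,-5,0,0,0],[1,10,-30,-5,0,0,0],[1,10,-25,-5,0,0,0],[1,0,-10,0,0,0,0],[1,0,0,0,0,0,0],[1,0,0,0,0,0,0]])

```text
time_s: 6.32
eef_pos: [0.4607, -0.0645, 0.3443]
tcp_rot: [[-0.867, 0.0, 0.499], [0.016, 1.0, 0.027], [-0.499, 0.031, -0.866]]
wrist_force: [-0.8, -0.1, -1.2]
grip_width: 0.0219
finger_force: 79.1
```

```bash
python3 - <<'E'
from h import *
s=arm.sense();print(s["time_s"],s["joint_positions"].round(2),s["eef_pos"].round(4))
c=imaging.get_calibration("wrist");a=imaging.grab_frame("wrist");np.save("pics/w3.npy",a);np.save("pics/w3c.npy",c)
b=imaging.grab_frame("scene");np.save("pics/s3.npy",b)
p=proj(c,(.6,.128,.25));q=proj(c,(.6,.128,.33));print(p,q)
x=int(min(500,max(0,(p[0]+q[0])/2-60)));y=int((p[1]+q[1])/2-75);x=min(x,440);y=min(y,270)
print(x,y)
w=cv2.resize(a[y:y+150,x:x+120],None,fx=4,fy=4,interpolation=cv2.INTER_CUBIC)
v=cv2.resize(b[170:245,180:220],None,fx=8,fy=8,interpolation=cv2.INTER_CUBIC)
save("pics/f.png",np.hstack([w,v]))
E
```

```text
6.325 [ -22.52    0.35  118.25   21.6    35.86 -126.76] [ 0.4607 -0.0645  0.3443]
(np.float64(469.57554039964214), np.float64(262.50764338883926)) (np.float64(512.149851520714), np.float64(343.4994317760596))
430 228
```

View pics/f.png

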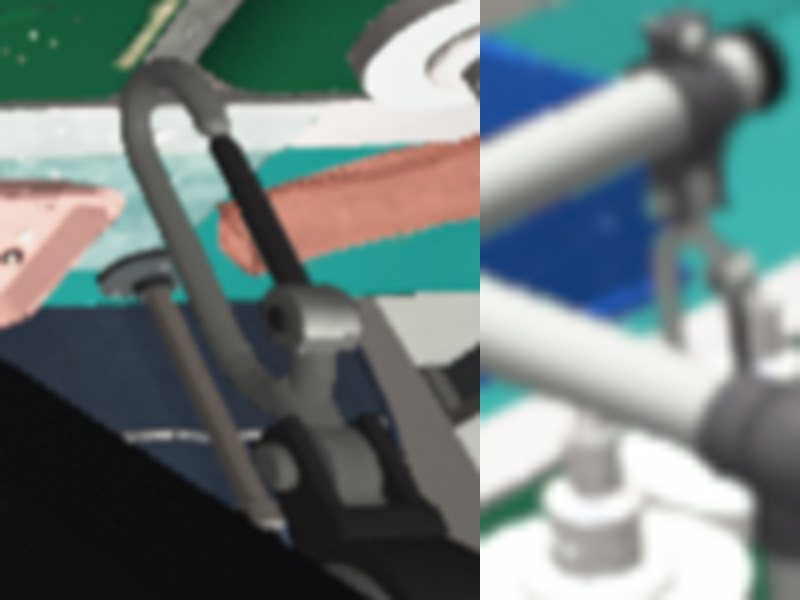

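```bash
cat > fit.py <<'E'
from h import *
from scipy.optimize import least_squares
from scipy.spatial.transform import Rotation as R
def hookpt(p,h):  # p: pin xyz, yaw, swing
    M=R.from_euler('z',p[3])*R.from_euler('y',-p[4])
    return p[:3]+M.apply(np.array(h)-[0,0,.08])
E
python3 - <<'E'
from fit import *
W=np.load("pics/w3c.npy",allow_pickle=True).item();S=imaging.get_calibration("scene")
w=lambda x,y:(430+x/4,228+y/4)
s=lambda x,y:(180+(x-480)/8,170+y/8)
obs=[(W,w(215,134),(-.015,0,.0115),1),(W,w(312,318),(-.015,0,.054),1),(W,w(347,466),(0,0,.08),2)]
sc=[(S,s(690,205),(0,0,.08),1.5),(S,s(731,268),(-.015,0,.054),1.5)]
sp=[w(148,170),w(197,280)]
def run(obs,zp):
    def f(p):
        r=[]
        for c,uv,h,sg in obs: r+=list((np.array(proj(c,hookpt(p,h)))-uv)/sg)
        for i,uv in enumerate(sp): r+=list((np.array(proj(W,hookpt(p,(.015,0,p[5+i]))))-uv)/1)
        if zp: r.append((p[2]-.33)/.002)
        return r
    o=least_squares(f,[.6,.128,.33,0,0,.01,.04]);J=np.linalg.pinv(o.jac.T@o.jac)
    print(o.x[:3].round(4),np.degrees(o.x[3:5]).round(1),o.x[5:].round(3),o.fun.round(1),np.sqrt(np.diag(J))[:5].round(4))
    print(" basket",hookpt(o.x,(0,0,0)).round(4),"gap",hookpt(o.x,(-.015,0,.0115)).round(4))
run(obs,0);run(obs,1);run(obs+sc,0);run(obs+sc,1)
E
```

```text
[0.587  0.1198 0.3362] [ 2.7 -1.9] [0.004 0.033] [ 0.1  0.2  0.1 -0.5 -0.7  0.8 -0.3  0.1  0.5 -0.2] [0.005  0.0037 0.0024 0.035  0.029 ]
 basket [0.5843 0.1197 0.2563] gap [0.5697 0.119  0.2682]
[0.5946 0.1254 0.3324] [ 1.7 -2.1] [0.003 0.033] [ 0.6  1.  -0.3 -1.  -1.2 -0.1 -0.2  0.1  0.6 -0.3  1.2] [0.0034 0.0026 0.0016 0.0353 0.0291]
 basket [0.5916 0.1253 0.2525] gap [0.5771 0.1249 0.2645]
[0.599  0.1288 0.3305] [ 1.4 -2. ] [0.003 0.033] [ 0.8  1.7 -0.3 -1.1 -1.4 -0.4  0.5 -1.2  0.6  0.6 -0.1  0.1  0.7 -0.3] [0.0022 0.0015 0.0011 0.0359 0.0291]
 basket [0.5962 0.1287 0.2505] gap [0.5816 0.1284 0.2626]
[0.5992 0.1289 0.3304] [ 1.3 -2. ] [0.003 0.033] [ 0.8  1.7 -0.4 -1.1 -1.4 -0.5  0.5 -1.2  0.5  0.6 -0.1  0.1  0.7 -0.3
  0.2] [0.002  0.0015 0.0009 0.0357 0.0289]
 basket [0.5963 0.1288 0.2504] gap [0.5817 0.1285 0.2625]
```

```bash
python3 - <<'E'
from fit import *
s=arm.sense();M=s["tcp_rot"]
for y in(0,1): 
    T=R.from_euler('z',y,degrees=True).as_matrix()@np.diag([-1.,1,-1]);print((R.from_matrix(T)*R.from_matrix(M).inv()).as_rotvec(degrees=True).round(2))
c=np.load("pics/w2c.npy",allow_pickle=True).item()
P=np.array([.4306,.0203,.3594]);M=np.array([[-0.867,0,0.499],[0.015,1.0,0.027],[-0.499,0.031,-0.866]])
for q in [(.093,0,.0154),(.093,.0,.012),(.05,0,.0054),(-.05,0,.0054)]: print(q,np.round(proj(c,P+M@np.array(q)),1))
E
```

```text
[-1.73 29.95  0.43]
[-1.99 29.93  1.41]
(0.093, 0, 0.0154) [285.8  67. ]
(0.093, 0.0, 0.012) [285.9  65.8]
(0.05, 0, 0.0054) [285.8 173.3]
(-0.05, 0, 0.0054) [285.5 361.3]
```

>>> jog_arm(steps=[[1,-5,0,-16,-0.5,7.48,0.35],[1,-5,0,-16,-0.5,7.48,0.35],[1,-5,0,-16,-0.5,7.48,0.35],[1,-5.7,0,-15.9,-0.5,7.48,0.35],[1,0,20,0,0,0,0],[1,0,30,0,0,0,0],[1,0,35,0,0,0,0],[1,0,35,0,0,0,0],[1,0,30,0,0,0,0],[1,0,25,0,0,0,0],[1,0,14,0,0,0,0],[1,0,4.5,0,0,0,0],[1,0,0,0,0,0,0],[1,0,0,0,0,0,0]])

```text
time_s: 8.18
eef_pos: [0.4403, 0.1284, 0.2804]
tcp_rot: [[-1.0, -0.016, 0.0], [-0.016, 1.0, -0.0], [-0.0, -0.0, -1.0]]
wrist_force: [-0.7, -0.4, -2.0]
grip_width: 0.0221
finger_force: 79.1
```

```bash
python3 - <<'E'
from fit import *
s=arm.sense();print(s["time_s"],s["joint_positions"].round(2),s["eef_pos"].round(4),s["tcp_rot"].round(3).tolist(),s["wrist_force"].round(2),s["torque"].round(3))
c=imaging.get_calibration("wrist");a=imaging.grab_frame("side");b=imaging.grab_frame("scene")
np.save("pics/a4.npy",a);np.save("pics/b4.npy",b)
D=imaging.get_calibration("side");S=imaging.get_calibration("scene")
p=s["eef_pos"]+s["tcp_rot"]@np.array([-.1065,0,.0154]);print("eye end",p,"side",proj(D,p),"scene",proj(S,p), "gap side",proj(D,(.5817,.1285,.2625)),"scene",proj(S,(.5817,.1285,.2625)))
w=cv2.resize(a[150:200,240:300],None,fx=8,fy=8,interpolation=cv2.INTER_CUBIC)
v=cv2.resize(b[180:230,205:245],None,fx=8,fy=8,interpolation=cv2.INTER_CUBIC)
save("pics/g.png",np.hstack([w,v]))
E
```

```text
8.175 [ 8.0100e+00  1.2510e+01  1.0925e+02 -3.0000e-02  5.8240e+01 -8.2910e+01] [0.4403 0.1284 0.2804] [[-1.0, -0.016, 0.0], [-0.016, 1.0, -0.0], [-0.0, -0.0, -1.0]] [-0.7  -0.43 -1.96] [ 0.032 -0.005  0.011]
eye end [0.54677761 0.13012709 0.26505697] side (np.float64(270.7387069763596), np.float64(175.87751936839544)) scene (np.float64(223.0422037782017), np.float64(222.2921696238892)) gap side (np.float64(279.45983429943374), np.float64(176.1279213508157)) scene (np.float64(213.54537830841147), np.float64(219.1589444122833))
```

View pics/g.png

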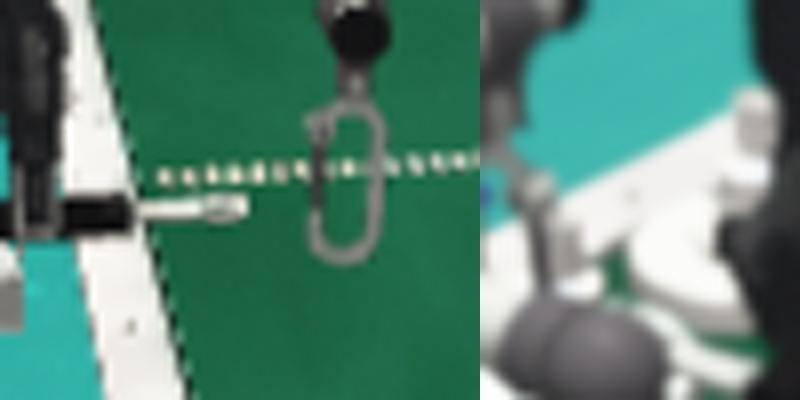

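>>> jog_arm(steps=[[1,6,-1,0,0,0,0],[1,8,-1,0,0,0,0],[1,6,0,0,0,0,0],[1,3,0,0,0,0,0],[1,0,0,0,0,0,0]])

```text
time_s: 8.9
eef_pos: [0.4633, 0.1269, 0.2803]
tcp_rot: [[-1.0, -0.017, -0.0], [-0.017, 1.0, -0.0], [0.0, -0.0, -1.0]]
wrist_force: [0.0, -0.6, -1.1]
grip_width: 0.0222
finger_force: 79.1
```

>>> jog_arm(steps=[[1,2,0,0,0,0,0],[1,2,0,0,0,0,0],[1,2,0,0,0,0,0]])

```text
time_s: 9.28
eef_pos: [0.4693, 0.1269, 0.2805]
tcp_rot: [[-1.0, -0.017, 0.0], [-0.017, 1.0, -0.0], [-0.0, -0.0, -1.0]]
wrist_force: [0.2, 0.0, -1.9]
grip_width: 0.0217
finger_force: 79.1
```

>>> jog_arm(steps=[[1,2,0,0,0,0,0],[1,2,0,0,0,0,0]])

```text
time_s: 9.52
eef_pos: [0.4733, 0.1269, 0.2804]
tcp_rot: [[-1.0, -0.017, -0.0], [-0.017, 1.0, -0.0], [0.0, -0.0, -1.0]]
wrist_force: [-0.2, -0.4, -1.4]
grip_width: 0.0219
finger_force: 79.1
```

>>> jog_arm(steps=[[1,2,0,0,0,0,0],[1,2,0,0,0,0,0]])

```text
time_s: 9.78
eef_pos: [0.4773, 0.1269, 0.2804]
tcp_rot: [[-1.0, -0.017, -0.0], [-0.017, 1.0, -0.0], [0.0, -0.0, -1.0]]
wrist_force: [-1.6, 0.1, -2.5]
grip_width: 0.0221
finger_force: 79.1
```

>>> jog_arm(steps=[[1,2,0,0,0,0,0],[1,1,0,0,0,0,0]])

```text
time_s: 10.02
eef_pos: [0.4803, 0.1269, 0.2804]
tcp_rot: [[-1.0, -0.017, 0.0], [-0.017, 1.0, -0.0], [-0.0, -0.0, -1.0]]
wrist_force: [-0.1, -0.7, -1.6]
grip_width: 0.022
finger_force: 79.1
```

>>> jog_arm(steps=[[1,2,0,0,0,0,0],[1,1,0,0,0,0,0]])

```text
time_s: 10.28
eef_pos: [0.4833, 0.1269, 0.2804]
tcp_rot: [[-1.0, -0.017, 0.0], [-0.017, 1.0, -0.0], [-0.0, -0.0, -1.0]]
wrist_force: [-0.4, -0.1, -1.5]
grip_width: 0.0218
finger_force: 79.0
```

>>> jog_arm(steps=[[1,1.5,0,0,0,0,0],[1,1,0,0,0,0,0]])

```text
time_s: 10.52
eef_pos: [0.4854, 0.1269, 0.2803]
tcp_rot: [[-1.0, -0.017, -0.001], [-0.017, 1.0, -0.0], [0.001, -0.0, -1.0]]
wrist_force: [-3.6, 0.9, -1.4]
grip_width: 0.0216
finger_force: 79.1
```

>>> jog_arm(steps=[[1,1.5,0,0,0,0,0],[1,1,0,0,0,0,0]])

```text
time_s: 10.78
eef_pos: [0.4881, 0.127, 0.2804]
tcp_rot: [[-1.0, -0.017, -0.0], [-0.017, 1.0, -0.0], [0.0, -0.0, -1.0]]
wrist_force: [-4.5, 0.4, -1.5]
grip_width: 0.0217
finger_force: 79.1
```

```bash
python3 - <<'E'
from fit import *
s=arm.sense();print(s["time_s"],s["eef_pos"].round(4),s["wrist_force"].round(2),s["torque"].round(3))
a=imaging.grab_frame("side");b=imaging.grab_frame("scene")
np.save("pics/a5.npy",a);np.save("pics/b5.npy",b)
D=imaging.get_calibration("side");S=imaging.get_calibration("scene")
p=s["eef_pos"]+s["tcp_rot"]@np.array([-.1065,0,.0154]);print("eye end",p,"side",proj(D,p),"scene",proj(S,p))
w=cv2.resize(a[150:200,240:300],None,fx=8,fy=8,interpolation=cv2.INTER_CUBIC)
v=cv2.resize(b[180:230,195:235],None,fx=8,fy=8,interpolation=cv2.INTER_CUBIC)
save("pics/h.png",np.hstack([w,v]))
E
```

```text
10.775 [0.4881 0.127  0.2804] [-4.51  0.43 -1.45] [-0.026  0.674  0.012]
eye end [0.59457134 0.1287706  0.2649271 ] side (np.float64(282.630534981773), np.float64(175.35530376472897)) scene (np.float64(209.8174179538326), np.float64(217.01263347025332))
```

View pics/h.png

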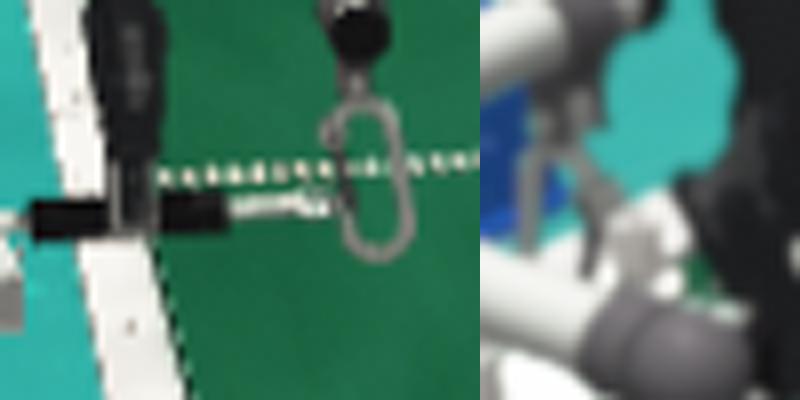

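>>> jog_arm(steps=[[1,1.5,0,0,0,0,0],[1,1.5,0,0,0,0,0]])

```text
time_s: 11.12
eef_pos: [0.4912, 0.127, 0.2805]
tcp_rot: [[-1.0, -0.017, -0.0], [-0.017, 1.0, -0.0], [0.0, -0.0, -1.0]]
wrist_force: [-5.9, -1.2, 0.3]
grip_width: 0.0218
finger_force: 79.2
```

>>> jog_arm(steps=[[1,1.5,0,0,0,0,0],[1,1.5,0,0,0,0,0]])

```text
time_s: 11.38
eef_pos: [0.4942, 0.1269, 0.2804]
tcp_rot: [[-1.0, -0.017, -0.0], [-0.017, 1.0, -0.001], [0.0, -0.001, -1.0]]
wrist_force: [-6.0, -1.6, -0.5]
grip_width: 0.022
finger_force: 79.2
```

>>> jog_arm(steps=[[1,1.5,0,0,0,0,0],[1,1.5,0,0,0,0,0]])

```text
time_s: 11.62
eef_pos: [0.497, 0.1268, 0.2803]
tcp_rot: [[-1.0, -0.017, -0.001], [-0.017, 1.0, -0.001], [0.001, -0.001, -1.0]]
wrist_force: [-6.0, -0.9, -1.7]
grip_width: 0.0221
finger_force: 79.2
```

>>> jog_arm(steps=[[1,1.5,0,0,0,0,0],[1,1.5,0,0,0,0,0]])

```text
time_s: 11.88
eef_pos: [0.4999, 0.1268, 0.2802]
tcp_rot: [[-1.0, -0.017, -0.001], [-0.017, 1.0, -0.001], [0.001, -0.001, -1.0]]
wrist_force: [-6.1, -0.6, -0.8]
grip_width: 0.0222
finger_force: 79.1
```

>>> jog_arm(steps=[[1,1.5,0,0,0,0,0],[1,1,0,0,0,0,0]])

```text
time_s: 12.12
eef_pos: [0.5024, 0.1268, 0.2801]
tcp_rot: [[-1.0, -0.017, -0.001], [-0.017, 1.0, -0.001], [0.001, -0.001, -1.0]]
wrist_force: [-6.0, -1.3, -2.0]
grip_width: 0.0223
finger_force: 79.0
```

>>> jog_arm(steps=[[1,1.5,0,0,0,0,0],[1,1,0,0,0,0,0]])

```text
time_s: 12.38
eef_pos: [0.5048, 0.1268, 0.28]
tcp_rot: [[-1.0, -0.017, -0.002], [-0.017, 1.0, -0.001], [0.002, -0.001, -1.0]]
wrist_force: [-5.5, -1.0, -4.2]
grip_width: 0.0218
finger_force: 78.8
```

>>> jog_arm(steps=[[1,1,0,0,0,0,0],[1,1,0,0,0,0,0]])

```text
time_s: 12.62
eef_pos: [0.5069, 0.1269, 0.2799]
tcp_rot: [[-1.0, -0.017, -0.001], [-0.017, 1.0, -0.001], [0.001, -0.001, -1.0]]
wrist_force: [-3.6, -0.7, -6.5]
grip_width: 0.0218
finger_force: 78.7
```

>>> jog_arm(steps=[[1,1,0,0,0,0,0],[1,1,0,0,0,0,0]])

```text
time_s: 12.88
eef_pos: [0.5095, 0.127, 0.2804]
tcp_rot: [[-1.0, -0.017, 0.001], [-0.017, 1.0, -0.0], [-0.001, -0.0, -1.0]]
wrist_force: [-3.4, -0.8, -2.8]
grip_width: 0.0216
finger_force: 79.4
```

>>> jog_arm(steps=[[1,0.8,0,0,0,0,0],[1,0.7,0,0,0,0,0]])

```text
time_s: 13.12
eef_pos: [0.5108, 0.127, 0.2806]
tcp_rot: [[-1.0, -0.017, 0.001], [-0.017, 1.0, -0.0], [-0.001, -0.0, -1.0]]
wrist_force: [-3.6, -0.4, -3.3]
grip_width: 0.0218
finger_force: 79.4
```

>>> jog_arm(steps=[[1,-1.5,0,0,0,0,0],[1,-1.5,0,0,0,0,0],[1,-1.5,0,0,0,0,0],[1,0,0,0,0,0,0]])

```text
time_s: 13.62
eef_pos: [0.5063, 0.127, 0.2807]
tcp_rot: [[-1.0, -0.017, 0.001], [-0.017, 1.0, -0.0], [-0.001, -0.0, -1.0]]
wrist_force: [-3.7, 0.3, -2.4]
grip_width: 0.0224
finger_force: 79.6
```

```bash
python3 - <<'E'
from fit import *
s=arm.sense();print(s["time_s"],s["eef_pos"].round(4),s["wrist_force"].round(2),s["torque"].round(3))
a=imaging.grab_frame("side");b=imaging.grab_frame("scene")
np.save("pics/a6.npy",a);np.save("pics/b6.npy",b)
w=cv2.resize(a[155:190,260:300],None,fx=12,fy=12,interpolation=cv2.INTER_CUBIC)
v=cv2.resize(b[185:220,195:220],None,fx=12,fy=12,interpolation=cv2.INTER_CUBIC)
save("pics/i.png",np.hstack([w,v]))
E
```

```text
13.625 [0.5063 0.127  0.2807] [-3.66  0.3  -2.36] [ 0.066  0.56  -0.014]
```

View pics/i.png

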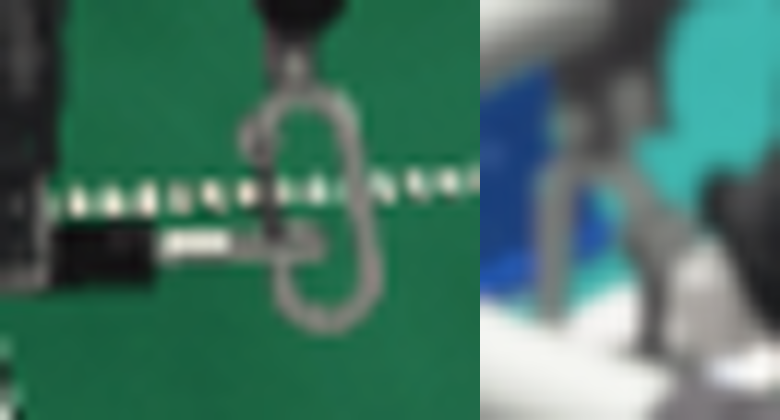

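>>> jog_arm(steps=[[1,-1.5,0,0,0,0,0],[1,-1.5,0,0,0,0,0],[1,0,0,0,0,0,0]])

```text
time_s: 14.1
eef_pos: [0.5034, 0.1269, 0.2806]
tcp_rot: [[-1.0, -0.017, 0.001], [-0.017, 1.0, -0.0], [-0.001, -0.0, -1.0]]
wrist_force: [-0.3, 0.2, -1.9]
grip_width: 0.0217
finger_force: 79.6
```

>>> jog_arm(steps=[[1,-1.5,0,0,0,0,0],[1,-1.5,0,0,0,0,0],[1,0,0,0,0,0,0]])

```text
time_s: 14.48
eef_pos: [0.5001, 0.1269, 0.2805]
tcp_rot: [[-1.0, -0.017, 0.0], [-0.017, 1.0, -0.0], [-0.0, -0.0, -1.0]]
wrist_force: [0.4, -0.5, -2.2]
grip_width: 0.0219
finger_force: 79.6
```

>>> jog_arm(steps=[[1,0,0,2.5,0,0,0],[1,0,0,3,0,0,0],[1,0,0,2.5,0,0,0],[1,0,0,0,0,0,0]])

```text
time_s: 14.98
eef_pos: [0.5003, 0.127, 0.2887]
tcp_rot: [[-1.0, -0.017, 0.001], [-0.017, 1.0, -0.0], [-0.001, -0.0, -1.0]]
wrist_force: [0.3, -0.3, -1.7]
grip_width: 0.0218
finger_force: 79.6
```

>>> jog_arm(steps=[[1,-2,0,0,0,0,0],[1,-2,0,0,0,0,0],[1,-2,0,0,0,0,0],[1,-2,0,0,0,0,0]])

```text
time_s: 15.48
eef_pos: [0.4921, 0.127, 0.2885]
tcp_rot: [[-1.0, -0.017, 0.0], [-0.017, 1.0, -0.0], [-0.0, -0.0, -1.0]]
wrist_force: [0.6, 0.6, -1.4]
grip_width: 0.0221
finger_force: 79.6
```

>>> jog_arm(steps=[[1,-2,0,0,0,0,0],[1,-2,0,0,0,0,0]])

```text
time_s: 15.72
eef_pos: [0.4881, 0.127, 0.2885]
tcp_rot: [[-1.0, -0.017, 0.0], [-0.017, 1.0, -0.0], [-0.0, -0.0, -1.0]]
wrist_force: [0.9, 0.3, -0.9]
grip_width: 0.0215
finger_force: 79.7
```

>>> jog_arm(steps=[[1,-2,0,0,0,0,0],[1,-2,0,0,0,0,0]])

```text
time_s: 15.98
eef_pos: [0.4841, 0.1269, 0.2884]
tcp_rot: [[-1.0, -0.017, 0.0], [-0.017, 1.0, -0.0], [-0.0, -0.0, -1.0]]
wrist_force: [1.4, 0.6, 0.0]
grip_width: 0.0217
finger_force: 79.7
```

>>> jog_arm(steps=[[1,-0.5,0,0,0,0,0],[1,-0.5,0,0,0,0,0]])

```text
time_s: 16.23
eef_pos: [0.4832, 0.127, 0.2884]
tcp_rot: [[-1.0, -0.017, 0.0], [-0.017, 1.0, -0.0], [-0.0, -0.0, -1.0]]
wrist_force: [0.0, -0.4, -1.6]
grip_width: 0.0218
finger_force: 79.7
```

>>> jog_arm(steps=[[1,-0.5,0,0,0,0,0],[1,-0.5,0,0,0,0,0]])

```text
time_s: 16.48
eef_pos: [0.4822, 0.1269, 0.2884]
tcp_rot: [[-1.0, -0.017, 0.0], [-0.017, 1.0, -0.0], [-0.0, -0.0, -1.0]]
wrist_force: [0.6, 0.1, -1.1]
grip_width: 0.0219
finger_force: 79.7
```

>>> jog_arm(steps=[[1,-0.5,0,0,0,0,0],[1,-0.5,0,0,0,0,0]])

```text
time_s: 16.73
eef_pos: [0.4812, 0.127, 0.2884]
tcp_rot: [[-1.0, -0.017, 0.0], [-0.017, 1.0, -0.0], [-0.0, -0.0, -1.0]]
wrist_force: [0.5, 1.6, -1.1]
grip_width: 0.0213
finger_force: 79.7
```

>>> jog_arm(steps=[[1,-0.5,0,0,0,0,0],[1,-0.5,0,0,0,0,0]])

```text
time_s: 16.98
eef_pos: [0.4802, 0.127, 0.2884]
tcp_rot: [[-1.0, -0.017, 0.0], [-0.017, 1.0, -0.0], [-0.0, -0.0, -1.0]]
wrist_force: [1.5, 1.1, -1.6]
grip_width: 0.0221
finger_force: 79.7
```

>>> jog_arm(steps=[[1,-0.5,0,0,0,0,0],[1,-0.5,0,0,0,0,0]])

```text
time_s: 17.23
eef_pos: [0.4792, 0.1269, 0.2884]
tcp_rot: [[-1.0, -0.017, 0.0], [-0.017, 1.0, -0.0], [-0.0, -0.0, -1.0]]
wrist_force: [1.4, 0.5, -1.2]
grip_width: 0.0219
finger_force: 79.6
```

>>> jog_arm(steps=[[1,-0.5,0,0,0,0,0],[1,-0.5,0,0,0,0,0]])

```text
time_s: 17.48
eef_pos: [0.4787, 0.1269, 0.2886]
tcp_rot: [[-1.0, -0.017, 0.002], [-0.017, 1.0, -0.0], [-0.002, -0.0, -1.0]]
wrist_force: [4.6, 0.1, -2.5]
grip_width: 0.0216
finger_force: 79.6
```

>>> jog_arm(steps=[[1,-0.3,0,0,0,0,0],[1,0,0,0,0,0,0]])

```text
time_s: 17.73
eef_pos: [0.4786, 0.1269, 0.2886]
tcp_rot: [[-1.0, -0.017, 0.002], [-0.017, 1.0, -0.0], [-0.002, -0.0, -1.0]]
wrist_force: [5.7, 0.4, -1.5]
grip_width: 0.022
finger_force: 79.6
```

>>> jog_arm(steps=[[1,-0.4,0,0,0,0,0],[1,0,0,0,0,0,0]])

```text
time_s: 17.98
eef_pos: [0.4785, 0.1269, 0.2887]
tcp_rot: [[-1.0, -0.017, 0.003], [-0.017, 1.0, -0.0], [-0.003, -0.0, -1.0]]
wrist_force: [7.7, 0.9, -2.1]
grip_width: 0.022
finger_force: 79.6
```

>>> jog_arm(steps=[[1,-0.4,0,0,0,0,0],[1,0,0,0,0,0,0]])

```text
time_s: 18.23
eef_pos: [0.4784, 0.1269, 0.2888]
tcp_rot: [[-1.0, -0.017, 0.004], [-0.017, 1.0, -0.0], [-0.004, -0.0, -1.0]]
wrist_force: [9.4, 1.6, -3.2]
grip_width: 0.022
finger_force: 79.5
```

>>> jog_arm(steps=[[1,-0.3,0,0,0,0,0],[1,0,0,0,0,0,0]])

```text
time_s: 18.48
eef_pos: [0.4783, 0.127, 0.2889]
tcp_rot: [[-1.0, -0.017, 0.004], [-0.017, 1.0, -0.0], [-0.004, -0.0, -1.0]]
wrist_force: [11.2, 1.1, -2.5]
grip_width: 0.0216
finger_force: 79.5
```

>>> jog_arm(steps=[[1,0,0,0,0,0,0],[1,0,0,0,0,0,0]])

```text
time_s: 18.73
eef_pos: [0.4783, 0.1269, 0.2888]
tcp_rot: [[-1.0, -0.017, 0.004], [-0.017, 1.0, -0.0], [-0.004, -0.0, -1.0]]
wrist_force: [10.1, 0.6, -3.2]
grip_width: 0.0219
finger_force: 79.5
```

>>> jog_arm(steps=[[1,0,0,0,0,0,0],[1,0,0,0,0,0,0]])

```text
time_s: 18.98
eef_pos: [0.4783, 0.1269, 0.2888]
tcp_rot: [[-1.0, -0.017, 0.004], [-0.017, 1.0, -0.0], [-0.004, -0.0, -1.0]]
wrist_force: [10.7, 0.8, -3.2]
grip_width: 0.0218
finger_force: 79.5
```

>>> jog_arm(steps=[[1,0,0,0,0,0,0],[1,0,0,0,0,0,0]])

```text
time_s: 19.23
eef_pos: [0.4783, 0.1269, 0.2888]
tcp_rot: [[-1.0, -0.017, 0.004], [-0.017, 1.0, -0.0], [-0.004, -0.0, -1.0]]
wrist_force: [10.6, 0.6, -2.6]
grip_width: 0.0216
finger_force: 79.5
```

```bash
cat > kin.py <<'E'
from fit import *
r=lambda a,d:R.from_euler(a,d,degrees=True)
def fk(p,q):
    h,a,L1,L2,e,Lt,d=p
    A=r('z',q[0])*r('y',q[1]); P=r('z',q[0]).apply([a,d,h])+A.apply([0,0,L1])
    B=A*r('y',q[2]); P=P+B.apply([e,0,L2])
    C=B*r('z',q[3])*r('y',q[4]); return P+C.apply([0,0,Lt]),C*r('z',q[5])
data=[((-76.5227,28.1599,89.3465,0,62.5508,-6.049),(.2089,-.5889,.2498)),((-37.13,17.82,112.54,.01,49.67,-119.81),(.4103,-.2279,.2201)),
((8.01,12.51,109.25,-.03,58.24,-82.91),(.4403,.1284,.2804)),((-9.6,-4.41,120.22,10.92,35.31,-106.43),(.4306,.0203,.3594)),((-22.52,.35,118.25,21.6,35.86,-126.76),(.4607,-.0645,.3443))]
s=arm.sense();data.append((tuple(s["joint_positions"]),tuple(s["eef_pos"])))
f=lambda p:np.concatenate([fk(p,q)[0]-x for q,x in data]+[0.01*(np.array(p)-[.2,0,.6,.4,0,.3,.066])*.1])
o=least_squares(f,[.2,0,.6,.4,0,.3,.066]);P=o.x
lo=np.array([-177.58,-47.91,2.72,-65.01,3.68,-153.87]);hi=np.array([177.58,125.51,160,245.01,167.84,153.87])
def ik(pos,M,q0):
    g=lambda q:np.r_[(fk(P,q)[0]-pos)*100,(fk(P,q)[1]*M.inv()).as_rotvec()*20]
    return least_squares(g,np.clip(q0,lo+.1,hi-.1),bounds=(lo,hi),x_scale=10)
E
python3 - <<'E'
from kin import *
print(P.round(4),np.abs(o.fun[:-7]).max()); print(s["tcp_rot"].round(3).tolist(),fk(P,data[-1][0])[1].as_matrix().round(3).tolist(),s["joint_positions"].round(2))
M0=R.from_matrix(s["tcp_rot"]); off=fk(P,data[-1][0])[1].inv()*M0
q=np.array(data[-1][0])
piv=np.array([.596,.1288,.2415])
for p in range(0,95,10):
    M=r('y',-p)*M0
    # TCP from eye end: eye = TCP + M*(-.1065,0,.0154)
    pos=piv-M.apply([-.1065,0,.0154])
    k=ik(pos,M*off.inv(),q); q=k.x; print(p,pos.round(3),q.round(1),round(k.cost,5))
E
```

```text
[ 1.967e-01 -2.000e-04  5.869e-01  4.112e-01  4.310e-02  2.362e-01
  6.590e-02] 4.8532965667601874e-05
[[-1.0, -0.017, 0.004], [-0.017, 1.0, -0.0], [-0.004, -0.0, -1.0]] [[0.017, -1.0, 0.004], [-1.0, -0.017, -0.0], [0.0, -0.004, -1.0]] [ 7.2300e+00  1.5010e+01  1.0424e+02 -4.0000e-02  6.0520e+01 -8.3710e+01]
0 [0.489 0.127 0.256] [  7.1  18.  105.4  -0.   56.4 -83.9] 0.0
10 [0.488 0.127 0.238] [  7.7  16.3 112.2  -2.1  41.4 -81.8] 0.0
20 [0.491 0.127 0.219] [  8.4  16.  118.8  -6.8  25.4 -76.9] 0.0
30 [0.496 0.127 0.201] [  9.1  17.4 124.9 -30.4   9.  -53. ] 0.0
40 [0.505 0.127 0.184] [  8.3  19.  126.1 -65.    3.7 -19.2] 3.25351
50 [0.516 0.127 0.17 ] [  8.1  20.3 124.4 -65.    3.7 -19.4] 18.93606
60 [0.53  0.127 0.157] [  8.   21.7 122.5 -65.    3.7 -19.7] 46.65761
70 [0.545 0.127 0.146] [  7.8  23.  120.4 -65.    3.7 -20. ] 85.14244
80 [0.563 0.127 0.139] [  7.6  24.2 118.  -65.    3.7 -20.3] 133.1907
90 [0.581 0.127 0.135] [  7.4  25.4 115.6 -65.    3.7 -20.7] 189.7626
```

```bash
python3 - <<'E'
from kin import *
M0=R.from_matrix(np.diag([-1.,1,-1])); off=R.from_euler('z',90,degrees=True)
off=fk(P,data[-1][0])[1].inv()*R.from_matrix(s["tcp_rot"])
piv=np.array([.597,.1288,.2415])   # wire in basket
# spanner rigid in hand
for psi in(-45,-30,-15,0,15,30,45):
    q=np.array(data[-1][0]);best=None
    for p in np.arange(0,95,2.5):
        M=r('z',psi)*r('y',-p)*M0; pos=piv-M.apply([-.1065,0,.0154]); k=ik(pos,M*off.inv(),q)
        if k.cost>1e-3: break
        q=k.x;best=(p,q.round(0),pos.round(3))
    # pivot: spanner at 12 deg from vertical, tool tilt p as far as possible
    q=np.array(data[-1][0]);b2=None
    for p in np.arange(0,80,2.5):
        Ms=r('z',psi)*r('y',-78)*M0; c=piv-Ms.apply([-.1065,0,0]); M=r('z',psi)*r('y',-p)*M0; pos=c-M.apply([0,0,.0154]); k=ik(pos,M*off.inv(),q)
        if k.cost<1e-3: q=k.x;b2=(p,q.round(0),pos.round(3))
    print(psi,best,b2)
E
```

```text
-45 (np.float64(42.5), array([ 29.,  30., 112., -65.,  46.,  34.]), array([0.534, 0.192, 0.181])) (np.float64(37.5), array([ 21.,  33., 110., -63.,  39.,  28.]), array([0.575, 0.151, 0.15 ]))
-30 (np.float64(35.0), array([ 24.,  24., 117., -62.,  32.,  16.]), array([0.514, 0.177, 0.193])) (np.float64(32.5), array([ 17.,  30., 114., -62.,  26.,  12.]), array([0.571, 0.144, 0.15 ]))
-15 (np.float64(32.5), array([ 17.,  20., 122., -61.,  19.,  -2.]), array([0.502, 0.154, 0.197])) (np.float64(30.0), array([ 12.,  28., 116., -58.,  16.,  -9.]), array([0.568, 0.137, 0.151]))
0 (np.float64(32.5), array([  9.,  18., 126., -53.,   6., -29.]), array([0.499, 0.129, 0.197])) (np.float64(30.0), array([  8.,  27., 119., -41.,   6., -42.]), array([0.567, 0.129, 0.151]))
15 (np.float64(30.0), array([   1.,   17.,  125.,   40.,   11., -142.]), array([0.5  , 0.103, 0.202])) (np.float64(30.0), array([   3.,   27.,  119.,   53.,    7., -153.]), array([0.568, 0.121, 0.151]))
30 (np.float64(22.5), array([  -5.,   17.,  119.,   28.,   28., -147.]), array([0.507, 0.077, 0.215])) (np.float64(22.5), array([   0.,   28.,  114.,   31.,   22., -146.]), array([0.573, 0.115, 0.152]))
45 (np.float64(15.0), array([  -7.,   18.,  111.,   18.,   42., -154.]), array([0.521, 0.053, 0.229])) (np.float64(15.0), array([   0.,   29.,  108.,   19.,   34., -150.]), array([0.579, 0.11 , 0.152]))
```

>>> jog_arm(steps=[[1,1.5,0,0,0,0,0],[1,2,0,0,0,0,0],[1,2,0,-3,0,0,0],[1,0,0,-6,0,0,0],[1,0,0,-6,0,0,0],[1,0,0,-5,0,0,0],[1,0,0,0,0,0,0]])

```text
time_s: 20.1
eef_pos: [0.4822, 0.1269, 0.268]
tcp_rot: [[-1.0, -0.017, -0.001], [-0.017, 1.0, -0.0], [0.001, -0.0, -1.0]]
wrist_force: [0.5, -0.5, -1.4]
grip_width: 0.0216
finger_force: 79.6
```

>>> jog_arm(steps=[[1,0.9,0,-10,0,-4.5,0],[1,0.9,0,-10,0,-4.5,0],[1,0,0,0,0,0,0]])

```text
time_s: 20.48
eef_pos: [0.4833, 0.127, 0.2482]
tcp_rot: [[-0.988, -0.017, 0.155], [-0.017, 1.0, -0.0], [-0.155, -0.003, -0.988]]
wrist_force: [0.1, 0.1, -2.3]
grip_width: 0.0221
finger_force: 79.6
```

Free of contact force; continue tilting towards 27°.

>>> jog_arm(steps=[[1,0.9,0,-10,0,-4.5,0],[1,0.9,0,-10,0,-4.5,0],[1,0,0,0,0,0,0]])

```text
time_s: 20.85
eef_pos: [0.4855, 0.1269, 0.2283]
tcp_rot: [[-0.952, -0.016, 0.306], [-0.017, 1.0, -0.001], [-0.306, -0.006, -0.952]]
wrist_force: [-0.6, 0.8, -0.4]
grip_width: 0.0219
finger_force: 79.6
```

>>> jog_arm(steps=[[1,0.9,0,-10,0,-4.5,0],[1,0.9,0,-10,0,-4.5,0],[1,0,0,0,0,0,0]])

```text
time_s: 21.22
eef_pos: [0.4883, 0.1269, 0.2088]
tcp_rot: [[-0.891, -0.015, 0.453], [-0.017, 1.0, -0.001], [-0.453, -0.009, -0.891]]
wrist_force: [0.7, 0.5, 1.3]
grip_width: 0.0219
finger_force: 80.0
```

```bash
python3 - <<'E'
from fit import *
s=arm.sense();print(s["time_s"],s["joint_positions"].round(1),s["eef_pos"].round(4),s["wrist_force"].round(2),s["torque"].round(2))
print("eye",s["eef_pos"]+s["tcp_rot"]@np.array([-.1065,0,.0154]),"grip ctr",s["eef_pos"]+s["tcp_rot"]@np.array([0,0,.0154]))
E
```

```text
21.225 [  9.   16.1 123.5 -16.9  14.3 -66.5] [0.4883 0.1269 0.2088] [0.75 0.52 1.31] [ 0.16 -0.07  0.23]
eye [0.59022776 0.12870113 0.24335166] grip ctr [0.49530009 0.12685424 0.19510669]
```

>>> jog_arm(steps=[[1,0,0,0,0,0,0],[1,0,0,0,0,0,0],[1,2.6,0,-4.2,0,0,0],[1,2.8,0,-4.1,0,0,0],[1,3.0,0,-4.0,0,0,0],[1,3.2,0,-3.9,0,0,0],[1,0,0,0,0,0,0]], force=20)

```text
time_s: 22.1
eef_pos: [0.5004, 0.1269, 0.1926]
tcp_rot: [[-0.89, -0.014, 0.456], [-0.016, 1.0, -0.0], [-0.456, -0.008, -0.89]]
wrist_force: [0.7, -1.1, 6.7]
grip_width: 0.0222
finger_force: 80.3
```

>>> jog_arm(steps=[[0.8,0,0,0,0,0,0],[0.8,0,0,0,0,0,0],[0.8,0,0,0,0,0,0]], force=20)

```text
time_s: 22.48
eef_pos: [0.5001, 0.1269, 0.1928]
tcp_rot: [[-0.89, -0.015, 0.456], [-0.016, 1.0, -0.0], [-0.456, -0.008, -0.89]]
wrist_force: [0.7, -0.6, 6.2]
grip_width: 0.0218
finger_force: 80.3
```

>>> jog_arm(steps=[[1,3.5,0,-3.6,0,0,0],[1,3.6,0,-3.5,0,0,0],[1,3.7,0,-3.4,0,0,0],[1,3.8,0,-3.2,0,0,0],[1,0,0,0,0,0,0]])

```text
time_s: 23.1
eef_pos: [0.5146, 0.1269, 0.1786]
tcp_rot: [[-0.89, -0.015, 0.455], [-0.017, 1.0, -0.0], [-0.455, -0.008, -0.891]]
wrist_force: [-0.1, 0.3, 6.6]
grip_width: 0.0217
finger_force: 79.7
```

```bash
cat > ang.py <<'E'
from fit import *
s=arm.sense();print(s["time_s"],s["joint_positions"].round(1),s["eef_pos"].round(4),s["wrist_force"].round(2),s["torque"].round(2),s["finger_force"])
print("rigid eye",s["eef_pos"]+s["tcp_rot"]@np.array([-.1065,0,.0154]),"grip ctr",s["eef_pos"]+s["tcp_rot"]@np.array([0,0,.0154]))
a=imaging.grab_frame("side");np.save("pics/a_last.npy",a);D=imaging.get_calibration("side")
g=s["eef_pos"]+s["tcp_rot"]@np.array([0,0,.0154]);u,v=proj(D,g);print("grip px",u,v)
for gam in range(20,95,10):
    d=np.array([np.cos(np.radians(gam)),0,np.sin(np.radians(gam))]);print(gam,np.round(proj(D,g+.075*d),1),np.round(proj(D,g-.085*d),1))
x0,y0=int(u)-28,int(v)-35
# light, greyish pixels in the patch = bare steel of the spanner
p=a[y0:y0+60,x0:x0+60].astype(int);m=(p.max(2)-p.min(2)<25)&(p.min(2)>110)
for r in range(0,60,1):
    c=np.where(m[r])[0]
    if len(c): print(y0+r,(c+x0).tolist())
E
python3 ang.py
```

```text
23.1 [  8.4  21.  122.3 -21.4  10.6 -62.3] [0.5146 0.1269 0.1786] [-0.11  0.29  6.64] [-0.03 -0.9  -0.09] 79.7086250782013
rigid eye [0.61643837 0.12868766 0.21327422] grip ctr [0.52160339 0.12691657 0.16484448]
grip px 265.1807891586699 199.6873326539713
20 [282.3 192.8] [245.9 207.5]
30 [280.9 190.2] [247.5 210.4]
40 [279.  187.8] [249.7 213. ]
50 [276.7 185.8] [252.3 215.1]
60 [274.1 184.2] [255.4 216.8]
70 [271.1 183.1] [258.6 218. ]
80 [268.  182.5] [262.1 218.6]
90 [264.7 182.4] [265.7 218.7]
164 [247, 281, 286, 287]
165 [246, 247, 280, 287]
166 [244, 245, 279, 287, 288]
167 [242, 243, 287, 288]
168 [287, 288]
169 [287, 288, 294]
170 [277, 283, 287, 288, 291, 294]
171 [260, 263, 266, 269, 272, 274, 275, 277, 278, 283, 286, 287, 288, 289, 292]
172 [260, 263, 266, 269, 271, 272, 275, 287, 288]
173 [287, 288]
174 [237, 256, 287, 288]
175 [237, 287, 288]
176 [288]
177 [237, 239, 280, 288]
178 [237, 238, 239, 280, 287, 288]
179 [237, 238, 239, 240, 280, 287]
180 [237, 238, 239, 240, 281, 287]
181 [237, 238, 239, 240, 242, 281, 282, 284, 286]
182 [237, 238, 239, 240, 241, 281, 283, 2
[... 1668 characters left out ...]
 258, 259, 260, 261, 262, 263, 264, 265]
214 [237, 238, 256, 257, 258, 259, 260, 261, 262, 263, 264, 265, 266]
215 [237, 238, 256, 257, 258, 259, 260, 261, 262, 263, 264, 265, 266]
216 [257, 258, 259, 260, 261, 262, 263, 264, 265, 266]
217 [243, 244, 245, 257, 258, 259, 260, 261, 262, 263, 264, 265, 266, 267]
218 [245, 246, 257, 258, 259, 260, 261, 262, 263, 264, 265, 266, 267]
219 [257, 258, 259, 260, 261, 262, 263, 264, 265, 266, 267]
220 [258, 259, 260, 261, 262, 263, 264, 265, 266, 267]
221 [244, 258, 259, 260, 261, 262, 263, 264, 265, 266, 267]
222 [243, 244, 245, 258, 259, 260, 261, 262, 263, 264, 265, 266, 267, 268]
223 [237, 238, 258, 259, 260, 261, 262, 263, 264, 265, 266, 267, 268]
```

>>> jog_arm(steps=[[1,4.0,0,-3.1,0,0,0],[1,4.1,0,-2.9,0,0,0],[1,4.2,0,-2.8,0,0,0],[1,4.3,0,-2.6,0,0,0],[1,0,0,0,0,0,0]])

```text
time_s: 23.78
eef_pos: [0.5307, 0.1268, 0.1668]
tcp_rot: [[-0.891, -0.015, 0.454], [-0.017, 1.0, -0.001], [-0.454, -0.008, -0.891]]
wrist_force: [-0.4, -2.4, 4.6]
grip_width: 0.0219
finger_force: 78.2
```

>>> jog_arm(steps=[[1,4.4,0,-2.4,0,0,0],[1,4.6,0,-2.2,0,0,0],[1,0,0,0,0,0,0]])

```text
time_s: 24.15
eef_pos: [0.5398, 0.1269, 0.1626]
tcp_rot: [[-0.891, -0.015, 0.454], [-0.017, 1.0, -0.0], [-0.454, -0.008, -0.891]]
wrist_force: [-1.7, -1.6, 7.2]
grip_width: 0.0218
finger_force: 78.0
```

>>> jog_arm(steps=[[1,4.6,0,-2.1,0,0,0],[1,4.6,0,-1.9,0,0,0],[1,0,0,0,0,0,0]])

```text
time_s: 24.52
eef_pos: [0.5487, 0.1269, 0.1581]
tcp_rot: [[-0.891, -0.015, 0.453], [-0.017, 1.0, -0.001], [-0.453, -0.008, -0.891]]
wrist_force: [-1.8, -1.7, 2.5]
grip_width: 0.0217
finger_force: 76.4
```

>>> jog_arm(steps=[[1,4.6,0,-1.7,0,0,0],[1,4.6,0,-1.4,0,0,0],[1,0,0,0,0,0,0]])

```text
time_s: 24.9
eef_pos: [0.558, 0.1268, 0.1551]
tcp_rot: [[-0.891, -0.015, 0.454], [-0.017, 1.0, -0.001], [-0.454, -0.008, -0.891]]
wrist_force: [-4.1, -1.5, 1.4]
grip_width: 0.0217
finger_force: 75.8
```

```bash
python3 - <<'E'
from fit import *
s=arm.sense();print(s["time_s"],s["joint_positions"].round(1),s["eef_pos"].round(4),s["wrist_force"].round(2),s["torque"].round(2))
a=imaging.grab_frame("side");b=imaging.grab_frame("scene")
D=imaging.get_calibration("side");print("grip px",proj(D,s["eef_pos"]+s["tcp_rot"]@np.array([0,0,.0154])))
w=cv2.resize(a[150:230,235:305],None,fx=7,fy=7,interpolation=cv2.INTER_CUBIC)
v=cv2.resize(b[180:260,195:235],None,fx=7,fy=7,interpolation=cv2.INTER_CUBIC)
save("pics/j.png",np.hstack([w,v]))
E
```

```text
24.9 [  7.6  26.1 118.1 -21.    9.8 -63.4] [0.558  0.1268 0.1551] [-4.14 -1.54  1.37] [-0.08  0.1  -0.26]
grip px (np.float64(275.8798577273527), np.float64(204.344201220881))
```

>>> jog_arm(steps=[[1,2.5,0,-0.6,0,0,0],[1,2.5,0,-0.6,0,0,0],[1,0,0,0,0,0,0]])

```text
time_s: 25.38
eef_pos: [0.5627, 0.1269, 0.154]
tcp_rot: [[-0.891, -0.015, 0.453], [-0.017, 1.0, -0.001], [-0.453, -0.008, -0.891]]
wrist_force: [-4.4, -1.7, 0.0]
grip_width: 0.022
finger_force: 75.1
```

>>> jog_arm(steps=[[0.2,0,0,0,0,0,0],[-0.5,0,0,0,0,0,0],[-1,-3,0,0,0,0,0],[-1,-10,0,0,0,2,0],[-1,-14,0,0,0,4,0],[-1,-14,0,0,0,4,0],[-1,-14,0,0,0,4,0],[-1,-14,0,0,0,4,0],[-1,-10,0,0,0,4,0],[-1,-6,0,0,0,3,0],[-1,0,0,0,0,0,0]])

```text
time_s: 26.75
eef_pos: [0.4781, 0.1269, 0.1542]
tcp_rot: [[-0.999, -0.017, 0.036], [-0.017, 1.0, -0.001], [-0.036, -0.001, -0.999]]
wrist_force: [-1.2, -0.4, -0.5]
grip_width: 0.0855
finger_force: 0.0
```

```bash
cat > sway.py <<'E'
from fit import *
fr=[]
for i in range(12): fr.append(imaging.grab_frame("side").astype(int))
s=arm.sense();print(s["time_s"],s["eef_pos"].round(3),s["wrist_force"].round(1))
for a in fr[::2]:
    p=a[180:225,262:310];m=(p.max(2)<50)
    ys,xs=np.where(m);print(len(xs),(xs.mean()+262).round(2) if len(xs) else None,(ys.mean()+180).round(2) if len(xs) else None)
np.save("pics/last.npy",fr[-1])
b=imaging.grab_frame("scene")
w=cv2.resize(fr[-1][145:235,230:310].astype(np.uint8),None,fx=6,fy=6,interpolation=cv2.INTER_CUBIC)
v=cv2.resize(b[170:260,190:235],None,fx=6,fy=6,interpolation=cv2.INTER_CUBIC)
save("pics/k.png",np.hstack([w,v]))
E
python3 sway.py
```

```text
27.35 [0.478 0.127 0.154] [ 0.1  1.1 -0.5]
126 279.33 205.33
124 280.23 206.43
130 283.54 206.78
125 285.73 206.56
124 285.95 206.47
132 283.5 207.01
```

>>> jog_arm(steps=[[-1,-3,-10,5,0,0,0],[-1,-3,-10,5,0,0,0],[-1,-3,-10,5,0,0,0],[-1,-3,-10,5,0,0,0],[-1,0,0,0,0,0,0],[-1,0,0,0,0,0,0],[-1,0,0,0,0,0,0],[-1,0,0,0,0,0,0],[-1,0,0,0,0,0,0],[-1,0,0,0,0,0,0],[-1,0,0,0,0,0,0],[-1,0,0,0,0,0,0],[-1,0,0,0,0,0,0],[-1,0,0,0,0,0,0],[-1,0,0,0,0,0,0],[-1,0,0,0,0,0,0],[-1,0,0,0,0,0,0],[-1,0,0,0,0,0,0],[-1,0,0,0,0,0,0],[-1,0,0,0,0,0,0]])

```text
time_s: 29.9
eef_pos: [0.4659, 0.0869, 0.1742]
tcp_rot: [[-0.999, -0.017, 0.035], [-0.017, 1.0, -0.0], [-0.035, -0.001, -0.999]]
wrist_force: [-0.5, -0.3, -0.3]
grip_width: 0.0854
finger_force: 0.0
```

>>> jog_arm(steps=[[-1,0,0,0,0,0,0],[-1,0,0,0,0,0,0],[-1,0,0,0,0,0,0],[-1,0,0,0,0,0,0],[-1,0,0,0,0,0,0],[-1,0,0,0,0,0,0],[-1,0,0,0,0,0,0],[-1,0,0,0,0,0,0],[-1,0,0,0,0,0,0],[-1,0,0,0,0,0,0],[-1,0,0,0,0,0,0],[-1,0,0,0,0,0,0],[-1,0,0,0,0,0,0],[-1,0,0,0,0,0,0],[-1,0,0,0,0,0,0],[-1,0,0,0,0,0,0],[-1,0,0,0,0,0,0],[-1,0,0,0,0,0,0],[-1,0,0,0,0,0,0],[-1,0,0,0,0,0,0]])

```text
time_s: 32.4
eef_pos: [0.466, 0.0869, 0.1742]
tcp_rot: [[-0.999, -0.017, 0.035], [-0.017, 1.0, -0.0], [-0.035, -0.001, -0.999]]
wrist_force: [-0.1, 0.6, 0.0]
grip_width: 0.0855
finger_force: 0.0
```

>>> jog_arm(steps=[[-1,0,0,0,0,0,0],[-1,0,0,0,0,0,0],[-1,0,0,0,0,0,0],[-1,0,0,0,0,0,0],[-1,0,0,0,0,0,0],[-1,0,0,0,0,0,0],[-1,0,0,0,0,0,0],[-1,0,0,0,0,0,0],[-1,0,0,0,0,0,0],[-1,0,0,0,0,0,0],[-1,0,0,0,0,0,0],[-1,0,0,0,0,0,0],[-1,0,0,0,0,0,0],[-1,0,0,0,0,0,0],[-1,0,0,0,0,0,0],[-1,0,0,0,0,0,0],[-1,0,0,0,0,0,0],[-1,0,0,0,0,0,0],[-1,0,0,0,0,0,0],[-1,0,0,0,0,0,0]])

```text
time_s: 34.9
eef_pos: [0.4659, 0.0869, 0.1742]
tcp_rot: [[-0.999, -0.017, 0.035], [-0.017, 1.0, -0.0], [-0.035, -0.001, -0.999]]
wrist_force: [-1.1, -0.6, -0.2]
grip_width: 0.0854
finger_force: 0.0
```

```bash
python3 sway.py
```

```text
35.5 [0.466 0.087 0.174] [-0.3  0.4  0.2]
135 282.51 207.25
136 282.44 207.35
132 282.77 206.92
134 282.66 207.13
135 282.55 207.25
134 282.59 207.13
```

View pics/k.png

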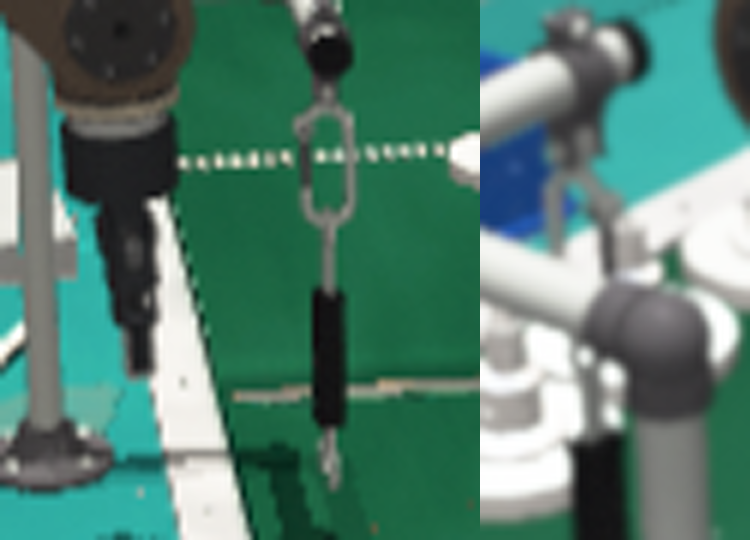

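The spanner hangs straight and still from the basket (eye at about (328,222), grip at about (330,360) in the crop). The gate is shut and the gripper is well clear.

```bash
python3 -c "
from cell import arm
print(arm.sign_off())"
```

```text
the job is handed in; nothing more can be done
None
```

The spanner's eye is caught behind the shut gate and it hangs still from the hook, tug-tested at about 10–11 N for roughly 0.75 s; the job was handed in at about 35.5 s with the gripper clear and touching nothing.

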